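# Unlock the crank jig, wind it open and tray the toy truck

### The arm

A 6-joint arm with a two-finger parallel gripper is mounted at the origin on the work surface. World frame = base frame: x ahead of the robot, y to its left, z up, the work surface at z = 0. Lengths are in mm, angles in degrees, forces in N, time in s.
With the tool pointing down it reaches from about 150 to 775 mm from the base axis. Payload 6.1 kg.
Tool frame: the origin (TCP) lies on the centre line of the jaws, within the pads' length; the fingertips stand 14 mm ahead of it and the grasp point (between the pads) lies 5 mm behind it (arm.tips_ahead is the z of the fingertips in the tool frame, in mm); z points along the fingers, y is the line along which they close (so a half turn about z gives the same grasp; the last joint's range is limited). The gripper opens to 85 mm and grips with 20 to 120 N. Pads are 22 mm wide; open, the fingers measure 114 mm over their backs; the gripper's body (76 mm by 85 mm) begins 54 mm behind the grasp point. The pads swing forward as they close: fully open they stand 13 mm farther back than shut.
Start: joints at [77.292, 7.208, -2.269, 80.523, 0, 90], TCP at [115.487, 512.124, 245.295] pointing down, gripper open.
Joint ranges: [-155.77, 155.77], [-54.66, 111.73], [-72.52, 77.12], [-102.08, 115.82], [-83.92, 84.16], [-180, 180]. Speed limits (degrees/s): [136.94, 136.94, 172.46, 180, 180, 180].

### API

Orientations are given as a 3x3 rotation matrix whose columns are the frame's x, y, z axes.
In Python, from cell import monitor, imaging, order, arm gives the robot as it stands.
- The arm moves only by the shell command python3 -m jog 'ROWS' [FORCE]. ROWS is a JSON object of lists of equal length, an entry for each row: "grip": the opening in per cent of the stroke, from 0 (shut) to 100 (fully open); "linear": the shift along the tool's x, y, z in cm, a list of three; "delta_rot": the turn, a rotation vector about the tool's x, y, z in rad, a list of three. A call has 1 to 5 rows; each row shifts and turns the commanded pose from where the row before left it, along the tool's axes as they then stand; what a row does not reach is not made up. A row lasts 1/12 s, in which the tool goes at most 41.7 mm and 7.16 degrees, less where a joint would pass 70% of its speed; a pose out of reach is approached as far as the arm can. A call with a gripper value outside its range is refused whole. The fingers move at their own pace and stop on an object; FORCE is the grip in N (left out, the last holds). Time passes only in rows, so rows that do not move let the fingers close. It gives the time, the measured TCP pose, the force and the opening at its end, in the units of the state.
- monitor.get_obs(): the state, without advancing time (a new reading comes with each control period).
- imaging.grab_frame(name): name is "scene" or "side" or "wrist"; returns the picture (480x640x3 uint8, red, green, blue); there is no depth.
- imaging.calibration(name): a dict with "fx", "fy", "cx", "cy" (pixels), "world_from_camera" (4x4, takes a point from camera to world coordinates); the wrist camera has in their place "T_tool_cam" (4x4, takes a point from camera to tool coordinates, whose origin is the TCP and whose axes are the flange's). Camera axes: x right, y down, z forward; pixel columns grow to the right and rows downward; lengths in mm; the calibration is good to about 2 mm. A picture is of the moment at which its call begins: read the wrist's pose just before it. calibration takes no time and is no camera call.
- order.job_done(): hands the job in, once; it reports no verdict.
The state is a dict: "clock": time; "joints": joint angles; "qd": joint speeds; "tau": joint torques, N m; "ee_pos": TCP position; "eef_rot": TCP orientation; "contact_force": force on the tool from outside, world axes, zero at the start; "ft_torque": the same for the moment, N m; "grip_width": opening from 0.0 (shut) to 1.0 (fully open).
Only numpy, scipy, OpenCV 4.12 (cv2) and the standard library are available. Lean on these libraries where they do the work, as an engineer would, in place of code of your own. Each camera call takes 0.05 s, during which the arm holds its last target. There are 200 camera calls.

### The job

Unload the finished toy truck from the crank jig: draw the locking pin straight out of its bore in the sloping console and park it in the side notch, right down at the closed end of the slot and hanging by its groove; then wind the crank two full turns anticlockwise so the jaw backs off. Lift the truck out of the nest and set it down, without dropping it, on its wheels inside the empty tray (the like tray that already holds trucks is for returns). Leave the pin parked and the jaw open, let go of everything, and do not disturb the other things on the bench.

Things in the scene. Friction and masses are not known exactly. Their poses are not given: they have to be found in the camera images.
- fixture: The jig: base plate 220 x 280 x 12 mm, sloping console on its left, truck nest with jaw on its right. Origin on the table, 5 mm robot-side of the plate's middle; x away from the robot, y left, z up. A lamp bar hangs over the console (underside z 358 mm; x 2 to 18, y -14 to 114 mm; post at x 105, y -8): a vertical tool at the console would hit it.
- console: Grey plate 120 (x) x 110 (y) x 32 mm. Origin on the crank's axis at the outer face, at (30, 55, 92) mm in the fixture's frame. x up the slope, y left, z out of the face, leaning 30 degrees from vertical towards the robot. At its left a steel wing plate, 8 mm thick, top flush with the face, reaches to y = 118 mm (x -29 to 29) and has the notch in it.
- bore_mouth (a point): Middle of the pin's bore (18.5 mm across, through) in the console's outer face, 40 mm below the crank's axis on the slope.
- notch_seat (a point): Parked pin's place: axis of the pin at the notch's closed lower end, on the wing's top face (console frame 0, 100, 0 mm). The notch is a slot 12 mm wide through the 8 mm wing, running from here up the slope (console +x) to the wing's upper edge, 29 mm away, where it is open. The pin enters there, its groove at the plate's level, and slides down.
- pin: Bare steel pin, 81 mm long, 110 g. Origin: centre of its foot, z to the grip. Diameters: 17 mm to z 18 mm; groove 8.5 to z 30; 17 to z 42; collar 26 to z 47; grip 18 to z 81. In the bore its foot is 30 mm under the console's face, the collar on the crank's fork; free after rising 42 mm along its axis. Only the groove fits the notch; parked, the shoulder at z 30 rests on the wing.
- pin_groove (a point): Middle of the pin's groove, on its axis, z = 24 mm.
- pin_grip (a point): Middle of the pin's grip, on its axis, z = 64 mm: where to take it, along the pin's axis.
- crank (a joint): Turn of the crank, rad: 0 locked, grows anticlockwise seen from outside the console (about its z), two turns = 12.57, stop at 12.95; stays where left. Its two-pronged fork, around the pin at 0, sweeps 55 mm about the axis, 4 to 12 mm above the face.
- knob_mid (a point): Middle of the crank's freely spinning black knob, 18 mm across, 34 mm long (14 to 48 mm above the face), standing parallel to the console's z at 40 mm from the crank's axis; this point is 33 mm above the face. At crank 0 it is straight up the slope from the axis.
- jaw (a joint): Travel of the moving jaw, m: 0 closed, 0.024 after two turns. Driven by the crank only.
- jaw_lip (a point): Middle of the jaw's lip (31.5 x 34 x 6 mm) that reaches 17 mm over the tail of the truck while closed and moves off it, away from the robot, as the jaw opens.
- truck: The finished toy pickup in the nest, 76 x 36 x 46 mm, 120 g; origin under its middle at wheel bottoms, front to -x, z up. In the nest its wheels are 42 mm above the table and it lies along the fixture's x, at (-40, -100) mm there; the sides are free, a fixed stop at its front rises to 57 mm.
- truck_cab (a point): Middle of the cab's plan, 38 mm above the wheel bottoms: grip here across the truck's width (34 mm); cab 32 mm long, roof at 46 mm.
- tray: The empty blue tray, fixed to the bench, 200 (x) x 150 (y) x 45 mm, walls and floor 4 mm; origin at the centre of its underside. It stands left or right of the jig.
- returns_tray: The like tray with the two returned trucks in it; fixed.
- return_a: Returned truck in the returns tray, same as the truck; leave alone.
- return_b: Another returned truck; leave alone.
- flask: White bottle, 64 mm across, 140 mm tall, behind the jig; leave alone.
- tumbler: Jar-shaped tumbler, 70 mm across, 90 mm tall, behind the jig; leave alone.
- screw_cup: White cup, 60 mm across, 50 mm tall, in front of the jig; leave alone.
- van: White toy van, 60 x 31 x 32 mm, in front of the jig; leave alone.
- screwdriver: Screwdriver lying behind the left tray; leave alone.

How it is judged (in metres and radians):
On the way, in this order (a step that is already met when the one before it is completed fails the run):
1. the pin is drawn clear out of the bore and the crank's fork (z of pin in the frame of console above 0.012 m), for 0.1 s.
2. the pin hangs released by its groove at the closed end of the side notch (distance between pin_groove and notch_seat below 0.011 m and angle between the z axis of pin and the z axis of console, either way round below 0.25 rad and z of pin_groove in the frame of console below 0.001 m and contact force between the fingers and pin below 0.1 N and linear speed of pin below 0.03 m/s), for 0.2 s.
3. the crank has been wound two turns (within 30 degrees) and the jaw is back (value of joint crank above 12.04 rad), for 0.1 s.
4. the truck is lifted out of the nest (z of truck in the frame of fixture above 0.075 m), for 0.1 s.
At the end, for the whole second after the job is handed in: Truck released, at rest on its wheels on the empty tray's floor (tilt under 0.2 rad); pin hanging by its groove at the notch's closed end (groove middle within 11 mm of the seat, 0.25 rad of square to the plate); crank two turns within 30 degrees or up to its stop, jaw 21 mm back or more (distance between pin_groove and notch_seat below 0.011 m and angle between the z axis of pin and the z axis of console, either way round below 0.25 rad and z of pin_groove in the frame of console below 0.001 m and value of joint crank above 12.04 rad and value of joint jaw above 0.021 m and x of truck in the frame of tray between -0.085 and 0.085 m and y of truck in the frame of tray between -0.06 and 0.06 m and height (world z) of truck below 0.012 m and angle between truck's own z axis and vertical below 0.2 rad and linear speed of each of truck, pin below 0.02 m/s and contact force between the fingers and truck below 0.1 N); the robot touches nothing.
It fails at once if another thing on the bench is moved more than 20 mm (distance of any of return_a, return_b, flask, tumbler, screw_cup, van, screwdriver from where it was at the start of the episode above 0.02 m).
It fails at once if the truck is dropped or thrown (faster than 0.9 m/s) (linear speed of truck above 0.9 m/s).
It also fails if it takes over 70 s, if anything falls off the work surface, if the arm or the gripper's body presses on something with over 40 N, if the wrist force passes 120 N, or if a joint passes its speed limit or range.

## Working session

There is one attempt and no reset: what is moved stays moved. The work goes in short steps, Python scripts to look and compute and a shell command to move; the robot and the scene stay as the last step left them, time stands still between calls to the robot, and variables do not carry over. Pictures are saved under pics/ and viewed, on a budget of 10 in all, crops included, one or two more only if the job needs it, and the job is handed in when it is done.

```bash
ls; mkdir -p pics
python3 - <<'E'
from cell import monitor, imaging, order, arm
import cv2, numpy as np
o=monitor.get_obs(); print(o)
for n in ("scene","side","wrist"):
    c=imaging.calibration(n); print(n,{k:(np.round(v,3).tolist()) for k,v in c.items()})
    f=imaging.grab_frame(n); cv2.imwrite(f"pics/{n}0.png",f[:,:,::-1])
print([a for a in dir(arm) if a[0]!='_'])
E
```

```text
pics
{'clock': 0.0, 'joints': array([ 7.72933748e+01,  7.24352385e+00, -2.32825410e+00,  8.05237036e+01,
        1.00302458e-03,  9.00001616e+01]), 'qd': array([ 0.01199189, -0.01588611, -0.02166404,  0.0010962 , -0.06814881,
        0.08765503]), 'tau': array([-2.08552651e-04, -4.35918152e+01,  3.52921057e+01,  1.73398317e-02,
        8.78790502e-05,  4.41965867e-06]), 'ee_pos': array([115.38680756, 511.75813724, 244.49304514]), 'eef_rot': array([[-9.75508490e-01,  2.19961450e-01, -3.83631822e-04],
       [ 2.19961784e-01,  9.75507142e-01, -1.62180338e-03],
       [ 1.75013576e-05, -1.66646731e-03, -9.99998611e-01]]), 'contact_force': array([ 0.10483813,  0.3082946 , -0.20409602]), 'ft_torque': array([-0.05590764,  0.00210853,  0.00614435]), 'grip_width': 1.0002314405290649}
scene {'fx': 579.329, 'fy': 579.329, 'cx': 330.152, 'cy': 238.569, 'world_from_camera': [[-0.604, 0.644, -0.47, 1080.244], [0.797, 0.492, -0.35, 377.101], [0.006, -0.586, -0.81, 984.824], [0.0, 0.0, 0.0, 1.0]]}
side {'fx': 547.7, 'fy': 547.7, 'cx': 328.977, 'cy': 245.817, 'world_from_camera': [[-0.993, -0.058, 0.102, 448.003], [-0.118, 0.535, -0.837, 924.225], [-0.006, -0.843, -0.538, 700.779], [0.0, 0.0, 0.0, 1.0]]}
wrist {'fx': 345.782, 'fy': 345.782, 'cx': 318.205, 'cy': 235.092, 'T_tool_cam': [[0.0, -0.958, -0.288, 73.169], [1.0, 0.0, -0.0, -1.995], [0.0, -0.288, 0.958, -129.067], [0.0, 0.0, 0.0, 1.0]]}
['MotionError', 'tips_ahead']
```

View pics/scene0.png

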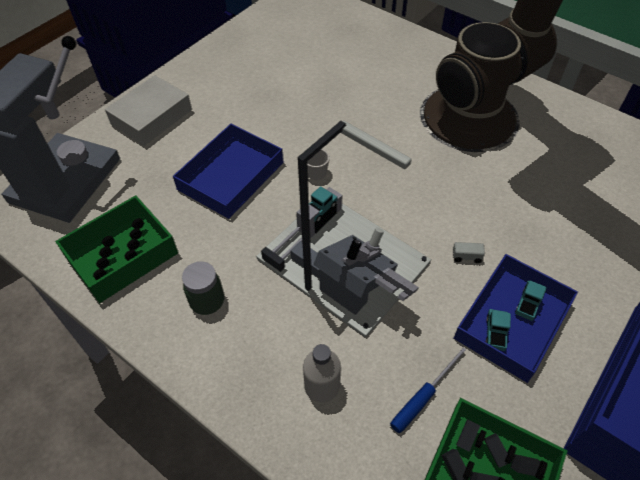

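View pics/side0.png

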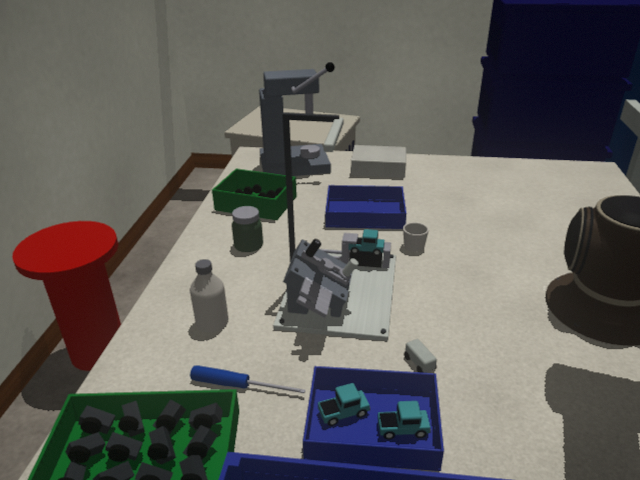

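Scene view: jig with plate corners near (430,262), (366,333), (258,257), empty tray at (230,170), returns tray at (515,315). The side view confirms that the empty tray is to the robot's right. Next is a magnified crop of the jig.

Run:
```python
import cv2, numpy as np
a=cv2.imread('pics/scene0.png')[170:345,245:440]; b=cv2.imread('pics/side0.png')[225:345,265:410]
def g(i,k): 
    i=cv2.resize(i,None,fx=k,fy=k,interpolation=cv2.INTER_CUBIC); return np.clip(i.astype(float)*1.5,0,255).astype(np.uint8)
a=g(a,2.2);b=g(b,2.5);
h=np.zeros((600,800,3),np.uint8); h[:a.shape[0],:a.shape[1]]=a; h[:b.shape[0],435:435+b.shape[1]]=b[:,:365]
print(a.shape,b.shape); cv2.imwrite('pics/crop1.png',h[:400])
```

```text
(385, 429, 3) (300, 362, 3)
```

View pics/crop1.png

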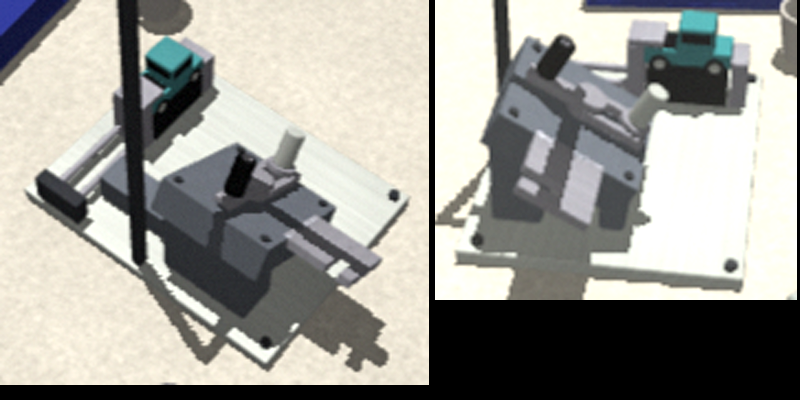

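Crop: the knob top is at scene (356,241) and side (317,242). The pin top is at scene (379,231) and side (353,261). The plate's corners are visible in both views, so I fit the jig pose from these points.

```bash
cat > h.py <<'E'
from cell import monitor, imaging, order, arm
import cv2, numpy as np
from scipy.optimize import least_squares
from scipy.spatial.transform import Rotation as R
s,c=0.5,np.sqrt(.75)
RC=np.array([[c,0,-s],[0,1,0],[s,0,c]]); OC=np.array([30,55,92.])
def con(p): return OC+RC@np.array(p,float)
def w_fix(p,x): # fixture->world
    a=x[2]; return np.array([x[0]+np.cos(a)*p[0]-np.sin(a)*p[1], x[1]+np.sin(a)*p[0]+np.cos(a)*p[1], p[2]])
def proj(n,P,T=None):
    k=imaging.calibration(n); T=k["world_from_camera"] if T is None else T
    q=np.linalg.inv(np.array(T))@np.append(P,1); return np.array([k["fx"]*q[0]/q[2]+k["cx"],k["fy"]*q[1]/q[2]+k["cy"]])
def ray(n,uv,z,T=None):
    k=imaging.calibration(n); T=np.array(k["world_from_camera"] if T is None else T)
    d=T[:3,:3]@np.array([(uv[0]-k["cx"])/k["fx"],(uv[1]-k["cy"])/k["fy"],1]); o=T[:3,3]; return o+d*(z-o[2])/d[2]
def wristT():
    o=monitor.get_obs(); T=np.eye(4); T[:3,:3]=o["eef_rot"]; T[:3,3]=o["ee_pos"]; return T@np.array(imaging.calibration("wrist")["T_tool_cam"])
E
python3 - <<'E'
from h import *
F=[("scene",(-105,140,12),(430.5,260)),("scene",(115,140,12),(366.4,331.4)),("scene",(115,-140,12),(256.4,256.4)),
("side",(-105,140,12),(387.8,337)),("side",(115,140,12),(273.8,325.8)),("side",(-105,-140,12),(393.8,257)),
("scene",con((40,0,48)),(356.4,241.4)),("side",con((40,0,48)),(316.6,241.8)),
("scene",con((-40,0,51)),(378.6,230.9)),("side",con((-40,0,51)),(353.4,261.4))]
res=lambda x:np.concatenate([proj(n,w_fix(p,x))-u for n,p,u in F])
r=least_squares(res,[520,0,0]); print(r.x,np.degrees(r.x[2])); print(np.round(r.fun.reshape(-1,2),1).tolist())
print("tray", np.round([ray("scene",u,45) for u in ((232,126),(284,157),(228,214),(175,180))],0).tolist())
print("tray side", np.round([ray("side",u,45) for u in ((327,187),(404,187),(326,206),(406,208))],0).tolist())
print("cup",ray("scene",(317,155),50))
E
```

```text
[ 5.32981009e+02  7.02469260e+00 -3.22799976e-02] -1.8495076233533365
[[0.6, -0.7], [-0.6, 4.5], [-1.2, 0.2], [0.7, -0.8], [-0.9, -0.7], [2.0, -3.0], [0.7, 1.0], [0.9, -0.1], [0.6, -0.8], [1.1, -0.3]]
tray [[415.0, -406.0, 45.0], [418.0, -246.0, 45.0], [613.0, -234.0, 45.0], [613.0, -389.0, 45.0]]
tray side [[613.0, -386.0, 45.0], [408.0, -408.0, 45.0], [602.0, -280.0, 45.0], [403.0, -291.0, 45.0]]
cup [ 372.248965   -188.48257679   50.        ]
```

```bash
cat >> h.py <<'E'
import json,os
FX=json.load(open('fx.json')) if os.path.exists('fx.json') else [532.98,7.02,-0.03228]
def Rfix(): return R.from_euler('z',FX[2]).as_matrix()
def Rcon(): # tool orientation at console: x down slope, z into face
    return Rfix()@RC@np.diag([-1,1,-1.])
def Rdown(): return Rfix()@np.diag([-1,1,-1.])
def goal(p,Rg):
    o=monitor.get_obs(); R0=o["eef_rot"]
    rv=R.from_matrix(R0.T@Rg).as_rotvec(); sh=Rg.T@(np.array(p)-o["ee_pos"])/10
    print("t%.2f rotvec"%o["clock"],np.round(rv,4),"|deg",round(np.degrees(np.linalg.norm(rv)),2),"then shift cm",np.round(sh,2),"F",np.round(o["contact_force"],1),"g",round(o["grip_width"],3))
def cpos(p): return w_fix(con(p),FX)
def pin_tcp(p): return cpos(p)
def incon(): # measured TCP in console frame
    o=monitor.get_obs(); q=Rfix().T@(o["ee_pos"]-np.array([FX[0],FX[1],0]))-OC; return RC.T@q
E
python3 - <<'E'
from h import *
print(cpos((-40,0,140)),cpos((-40,0,34))); goal(cpos((-40,0,140)),Rcon())
E
```

```text
[460.15296007  64.40034112 193.24355653] [513.12534951  62.68979822 101.44486373]
t0.15 rotvec [-0.0508 -0.5222 -0.1848] |deg 31.87 then shift cm [-28.52 -43.61  22.41] F [ 0.9  0.1 -0.8] g 0.999
```

```bash
python3 -m jog '{"grip":[100,100,100,100,100],"linear":[[0,0,0],[0,0,0],[0,0,0],[0,0,0],[0,0,0]],"delta_rot":[[-0.01,-0.104,-0.037],[-0.01,-0.104,-0.037],[-0.01,-0.104,-0.037],[-0.01,-0.104,-0.037],[-0.01,-0.104,-0.037]]}'
python3 -m jog '{"grip":[100,100,100,100,100],"linear":[[-2.04,-3.11,1.6],[-2.04,-3.11,1.6],[-2.04,-3.11,1.6],[-2.04,-3.11,1.6],[-2.04,-3.11,1.6]],"delta_rot":[[0,0,0],[0,0,0],[0,0,0],[0,0,0],[0,0,0]]}'
python3 -m jog '{"grip":[100,100,100,100,100],"linear":[[-2.04,-3.11,1.6],[-2.04,-3.11,1.6],[-2.04,-3.11,1.6],[-2.04,-3.11,1.6],[-2.04,-3.11,1.6]],"delta_rot":[[0,0,0],[0,0,0],[0,0,0],[0,0,0],[0,0,0]]}'
python3 - <<'E'
from h import *
goal(cpos((-40,0,140)),Rcon())
E
```

```text
clock: 0.57
ee_pos: [115.4, 512.5, 245.9]
eef_rot: [[-0.864, 0.03, 0.502], [0.027, 1.0, -0.014], [-0.503, 0.002, -0.865]]
contact_force: [0.2, -0.2, 0.1]
grip_width: 0.997
clock: 0.98
ee_pos: [239.0, 351.1, 226.0]
eef_rot: [[-0.867, 0.031, 0.498], [0.026, 1.0, -0.016], [-0.498, -0.0, -0.867]]
contact_force: [1.4, 0.2, 0.9]
grip_width: 0.996
clock: 1.4
ee_pos: [362.3, 191.4, 208.0]
eef_rot: [[-0.866, 0.031, 0.499], [0.027, 1.0, -0.014], [-0.499, 0.001, -0.866]]
contact_force: [1.0, -0.8, 0.8]
grip_width: 0.999
t1.40 rotvec [ 0.0016 -0.0008  0.0006] |deg 0.11 then shift cm [ -8.09 -12.38   6.38] F [ 1.  -0.8  0.8] g 0.999
```

Good tracking. I finish this approach and take a wrist picture from the hover point.

```bash
python3 -m jog '{"grip":[100,100,100,100,100],"linear":[[-2.04,-3.11,1.5],[-2.04,-3.11,1.5],[-2.04,-3.11,1.5],[-1.9,-3,1.5],[0,0,0]],"delta_rot":[[0,0,0],[0,0,0],[0,0,0],[0,0,0],[0,0,0]]}' | head -2
python3 - <<'E'
from h import *
T=wristT(); f=imaging.grab_frame("wrist"); np.save('T1.npy',T)
goal(cpos((-40,0,140)),Rcon())
f=np.clip(f.astype(float)*1.5,0,255).astype(np.uint8)[:,:,::-1].copy()
cv2.imwrite('pics/w1.png',f)
for n,p in dict(pintop=con((-40,0,51)),knobtop=con((40,0,48)),c1=con((-60,55,0)),c2=con((-60,-55,0)),wing=con((-29,118,0)),wing2=con((29,118,0)),seat=con((0,100,0)),p1=(-105,140,12),p2=(-105,-140,12),roof=(-40,-100,88)).items():
    print(n,np.round(proj("wrist",w_fix(p,FX),T),1))
E
```

```text
clock: 1.82
ee_pos: [459.6, 59.8, 195.6]
t1.87 rotvec [-0.0045 -0.0028 -0.0083] |deg 0.56 then shift cm [-0.07  0.23  0.27] F [-0.3  0.  -0.7] g 0.998
pintop [329.1 243.9]
knobtop [329.  344.7]
c1 [396.9 199.4]
c2 [258.5 200.5]
wing [472.  236.2]
wing2 [464.1 300.3]
seat [446.5 269.3]
p1 [445.9  65.1]
p2 [58.1 69.7]
roof [109.9 206.6]
```

View pics/w1.png

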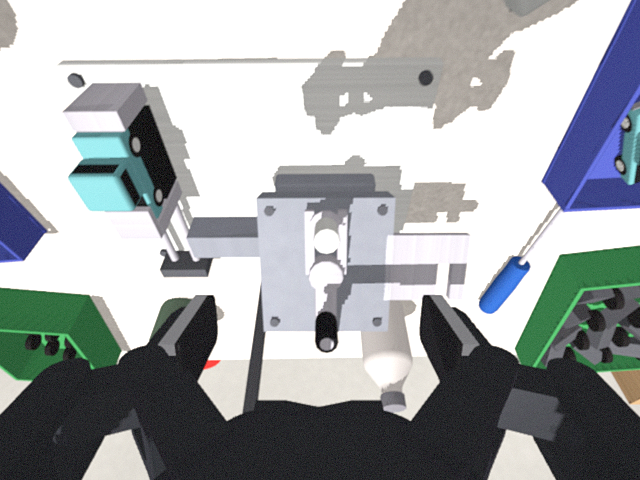

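Wrist view: pin top (326,239), knob top (326,345), console face corners (259,198) and (394,195), wing outer corners (467,235) and (465,299). I combine these with the earlier points to refine the pose.

```bash
python3 - <<'E'
from h import *
T1=np.load('T1.npy'); 
g=cv2.cvtColor(cv2.imread('pics/w1.png'),cv2.COLOR_BGR2GRAY)
U={'c1':(394,195),'c2':(259,198),'wing':(467,235),'wing2':(465,299),'p1':(444,62),'p2':(62,64),'b1':(388,331),'b2':(263,331)}
P=dict(c1=con((-60,55,0)),c2=con((-60,-55,0)),wing=con((-29,118,0)),wing2=con((29,118,0)),p1=(-105,140,12),p2=(-105,-140,12),b1=con((60,55,0)),b2=con((60,-55,0)))
for k in U:
    q=np.array([U[k]],np.float32).reshape(-1,1,2); cv2.cornerSubPix(g,q,(5,5),(-1,-1),(3,30,.01)); print(k,U[k],q.ravel())
    if np.abs(q.ravel()-U[k]).max()<4: U[k]=q.ravel()
F=[("scene",(-105,140,12),(430.5,260)),("scene",(115,140,12),(366.4,331.4)),("scene",(115,-140,12),(256.4,256.4)),
("side",(-105,140,12),(387.8,337)),("side",(115,140,12),(273.8,325.8)),
("scene",con((40,0,48)),(356.4,241.4)),("side",con((40,0,48)),(316.6,241.8)),
("scene",con((-40,0,51)),(378.6,230.9)),("side",con((-40,0,51)),(353.4,261.4))]
W=[("wrist",con((-40,0,51)),(326.3,239.5)),("wrist",con((40,0,48)),(326.3,345))]+[("wrist",P[k],U[k]) for k in U if k!='p2']
for S in (F,W,F+W):
    res=lambda x:np.concatenate([proj(n,w_fix(p,x),T1 if n=="wrist" else None)-u for n,p,u in S])
    r=least_squares(res,[533,7,-.03],loss='soft_l1'); print(np.round(r.x,2),np.degrees(r.x[2])); 
    print(np.round(r.fun.reshape(-1,2),1).tolist())
json.dump(list(r.x),open('fx.json','w'))
E
python3 -c "
from h import *
goal(cpos((-40,0,37-(-5)-5+60)),Rcon()); print(incon())"
```

```text
c1 (394, 195) [394.52353 197.00304]
c2 (259, 198) [256.41095 197.75128]
wing (467, 235) [468.69843 233.81187]
wing2 (465, 299) [465. 299.]
p1 (444, 62) [442.7886   64.17008]
p2 (62, 64) [57.726856 64.09267 ]
b1 (388, 331) [387.77652 329.26227]
b2 (263, 331) [264.6705  332.65295]
[ 5.3323e+02  7.2800e+00 -3.0000e-02] -1.9932929775922719
[[0.7, -0.4], [-0.8, 4.7], [-1.1, 0.2], [0.4, -0.6], [-1.2, -0.8], [0.6, 1.2], [0.7, -0.1], [0.6, -0.5], [0.9, -0.2]]
[ 5.3124e+02  5.1100e+00 -3.0000e-02] -1.5951838456056266
[[-0.3, 2.5], [0.4, -1.5], [0.2, 0.3], [-0.8, 1.2], [1.9, 0.4], [-2.1, -0.2], [0.5, -2.4], [0.2, 1.7], [-0.3, -0.9]]
[ 5.3186e+02  5.2800e+00 -3.0000e-02] -1.5974517181244603
[[0.1, -1.9], [-0.6, 3.5], [-1.5, -0.3], [1.7, -1.5], [0.1, -1.1], [0.4, 0.1], [1.7, -0.5], [0.1, -1.7], [1.9, -0.8], [-0.1, 3.1], [0.6, -1.1], [0.3, 0.9], [-0.4, 1.8], [1.9, 0.9], [-2.1, 0.2], [0.5, -1.4], [0.3, 2.0], [0.0, -0.6]]
t1.87 rotvec [-0.0067 -0.0028 -0.0121] |deg 0.81 then shift cm [0.04 0.02 4.51] F [-0.3  0.  -0.7] g 0.998
[-39.57615518  -0.19649627 142.05825069]
```

```bash
python3 -m jog '{"grip":[60,60,60,60,60],"linear":[[0,0,2.1],[0,0,2.1],[0,0,2.1],[0,0,2.1],[0,0,0]],"delta_rot":[[-0.007,-0.003,-0.012],[0,0,0],[0,0,0],[0,0,0],[0,0,0]]}' 30 | head -2
python3 - <<'E'
from h import *
goal(cpos((-40,0,34)),Rcon()); print(incon())
T=wristT(); f=imaging.grab_frame("wrist"); 
f=np.clip(f.astype(float)*1.5,0,255).astype(np.uint8)[:,:,::-1].copy()
cv2.imwrite('pics/w2.png',f)
for n,p in dict(pintop=con((-40,0,51)),knobtop=con((40,0,48)),seat=con((0,100,0)),s2=con((29,94,0)),wing2=con((29,118,0))).items():
    print(n,np.round(proj("wrist",w_fix(p,FX),T),1))
E
```

```text
clock: 2.28
ee_pos: [497.6, 66.5, 119.0]
t2.28 rotvec [ 0.0053 -0.005   0.0099] |deg 0.7 then shift cm [-0.36 -0.53  2.23] F [-1.1  0.1  0.3] g 0.6
[-43.59139206   5.28729794  56.34535911]
pintop [310.6 315.2]
knobtop [310.  452.4]
seat [474.9 332.5]
s2 [459.2 372.5]
wing2 [496.8 372.7]
```

View pics/w2.png

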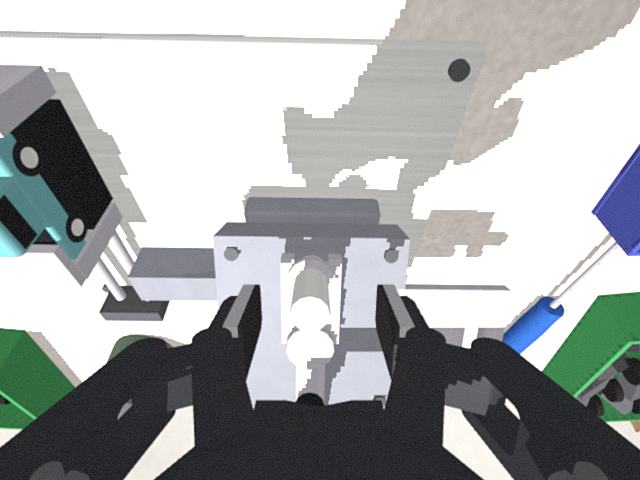

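Wrist view: the pin top is at (310,310), between the fingers and a few mm towards the left one. That agrees with the prediction of (311,315). I settle and correct.

```bash
python3 -m jog '{"grip":[60,60,60],"linear":[[-0.36,-0.5,0],[0,0,0],[0,0,0]],"delta_rot":[[0.005,-0.005,0.01],[0,0,0],[0,0,0]]}' | head -2
python3 -c "
from h import *
goal(cpos((-40,0,34)),Rcon()); print(incon())"
```

```text
clock: 2.58
ee_pos: [502.8, 61.1, 126.8]
t2.58 rotvec [ 0.0011  0.0085 -0.002 ] |deg 0.51 then shift cm [0.49 0.   2.64] F [ 0.4  0.9 -0.1] g 0.602
[-3.50816013e+01 -3.64607376e-02  6.03987408e+01]
```

```bash
for i in 1 2 3; do python3 -m jog '{"grip":[60],"linear":[[0,0,0]],"delta_rot":[[0,0,0]]}' >/dev/null; python3 -c "
from h import *
print(incon(),monitor.get_obs()['qd'].round(1)); goal(cpos((-40,0,34)),Rcon())"; done
```

```text
[-35.43728088  -0.18306609  60.16090816] [-0.   0.2 -0.3 -0.1 -0.  -0.1]
t2.67 rotvec [ 0.0009  0.008  -0.0022] |deg 0.48 then shift cm [0.46 0.02 2.62] F [ 0.3  0.3 -0.1] g 0.601
[-35.76820801  -0.31657396  59.85990134] [-0.1  0.3 -0.2 -0.1  0.1 -0. ]
t2.75 rotvec [ 0.0007  0.0074 -0.0022] |deg 0.45 then shift cm [0.42 0.03 2.59] F [ 0.6 -0.5  0.5] g 0.604
[-36.0540191   -0.41913955  59.57315989] [-0.1  0.3 -0.1 -0.1 -0.   0. ]
t2.83 rotvec [ 0.0005  0.0069 -0.0023] |deg 0.42 then shift cm [0.39 0.04 2.56] F [-0.1  0.5  0.1] g 0.6
```

```bash
python3 -m jog '{"grip":[60,60,60,60,60],"linear":[[0.1,0,0.65],[0.1,0,0.65],[0.1,0,0.65],[0.05,0,0.5],[0,0,0]],"delta_rot":[[0,0.006,0],[0,0,0],[0,0,0],[0,0,0],[0,0,0]]}' >/dev/null
python3 -m jog '{"grip":[60,60,60],"linear":[[0,0,0],[0,0,0],[0,0,0]],"delta_rot":[[0,0,0],[0,0,0],[0,0,0]]}' | head -2
python3 -c "
from h import *
goal(cpos((-40,0,34)),Rcon()); print(incon())"
```

```text
clock: 3.5
ee_pos: [511.7, 60.4, 102.2]
t3.50 rotvec [ 0.0004  0.0002 -0.0022] |deg 0.13 then shift cm [0.03 0.05 0.07] F [-0.3 -0.5  0.7] g 0.605
[-39.65486045  -0.45738145  34.67721676]
```

Within 1 mm. Close on the pin.

```bash
python3 -m jog '{"grip":[15,15,15,15,15],"linear":[[0,0,0],[0,0,0],[0,0,0],[0,0,0],[0,0,0]],"delta_rot":[[0,0,0],[0,0,0],[0,0,0],[0,0,0],[0,0,0]]}' 60
python3 -c "
from h import *
goal(cpos((-40,0,34)),Rcon()); print(incon())"
```

```text
clock: 3.92
ee_pos: [511.6, 60.7, 102.4]
eef_rot: [[-0.865, 0.029, 0.5], [0.026, 1.0, -0.013], [-0.5, 0.002, -0.866]]
contact_force: [-3.0, 1.4, 4.2]
grip_width: 0.193
t3.92 rotvec [ 0.0012  0.0005 -0.002 ] |deg 0.14 then shift cm [0.04 0.01 0.09] F [-3.   1.4  4.2] g 0.193
[-39.63773945  -0.13134822  34.85952454]
```

```bash
python3 -m jog '{"grip":[5,5,5,5,5],"linear":[[0,0,-0.7],[0,0,-1],[0,0,-1.2],[0,0,-1.2],[0,0,-1]],"delta_rot":[[0,0,0],[0,0,0],[0,0,0],[0,0,0],[0,0,0]]}' 
python3 -m jog '{"grip":[5,5,5],"linear":[[0,0,-0.2],[0,0,0],[0,0,0]],"delta_rot":[[0,0,0],[0,0,0],[0,0,0]]}' | tail -2
python3 -c "
from h import *
goal(cpos((44.6,99.9,86)),Rcon()); print(incon())"
```

```text
clock: 4.33
ee_pos: [485.3, 60.8, 146.8]
eef_rot: [[-0.866, 0.03, 0.499], [0.026, 1.0, -0.015], [-0.5, 0.001, -0.866]]
contact_force: [0.3, 0.4, -0.7]
grip_width: 0.191
contact_force: [-1.1, -0.6, -1.2]
grip_width: 0.195
t4.58 rotvec [ 0.     -0.0002 -0.0022] |deg 0.12 then shift cm [-8.48 10.05  0.14] F [-1.1 -0.6 -1.2] g 0.195
[-40.17934688  -0.61805249  87.40996984]
```

```bash
python3 -m jog '{"grip":[5,5,5,5,5],"linear":[[0,1.5,0],[0,2.5,0],[0,2.5,0],[0,2,0],[0,1.5,0]],"delta_rot":[[0,0,0],[0,0,0],[0,0,0],[0,0,0],[0,0,0]]}' | tail -2
python3 -m jog '{"grip":[5,5,5,5,5],"linear":[[-1.3,0,0],[-2,0,0],[-2,0,0],[-1.9,0,0],[-1.3,0,0]],"delta_rot":[[0,0,0],[0,0,0],[0,0,0],[0,0,0],[0,0,0]]}' | tail -2
python3 -m jog '{"grip":[5,5,5,5,5],"linear":[[0,0,0],[0,0,0],[0,0,0],[0,0,0],[0,0,0]],"delta_rot":[[0,0,0],[0,0,0],[0,0,0],[0,0,0],[0,0,0]]}' | tail -2
python3 - <<'E'
from h import *
print(incon()); goal(cpos((44.6,99.9,36.9)),Rcon())
T=wristT(); f=imaging.grab_frame("wrist"); 
f=np.clip(f.astype(float)*1.5,0,255).astype(np.uint8)[:,:,::-1].copy()
cv2.imwrite('pics/w3.png',cv2.resize(f[150:450,180:500],None,fx=2,fy=2,interpolation=cv2.INTER_CUBIC))
for n,p in dict(seat=con((0,100,0)),s1=con((29,94,0)),s2=con((29,106,0)),wing2=con((29,118,0)),wing=con((-29,118,0)),wing0=con((-29,56,0))).items():
    print(n,np.round(proj("wrist",w_fix(p,FX),T),1), np.round((proj("wrist",w_fix(p,FX),T)-[180,150])*2,1))
E
```

```text
contact_force: [0.2, -1.1, -1.2]
grip_width: 0.189
contact_force: [0.4, 0.3, -1.1]
grip_width: 0.191
contact_force: [-0.3, 0.2, -1.1]
grip_width: 0.192
[44.09303519 99.22039346 87.31447084]
t5.83 rotvec [ 0.0001 -0.0012 -0.0016] |deg 0.12 then shift cm [-0.05  0.07  5.04] F [-0.3  0.2 -1.1] g 0.192
seat [322.6 180.1] [285.3  60.3]
s1 [313.3 225.1] [266.5 150.2]
s2 [331.8 225.1] [303.6 150.1]
wing2 [350.3 225. ] [340.6 150.1]
wing [352.8 131.6] [345.5 -36.9]
wing0 [249.4 131.7] [138.7 -36.6]
```

View pics/w3.png

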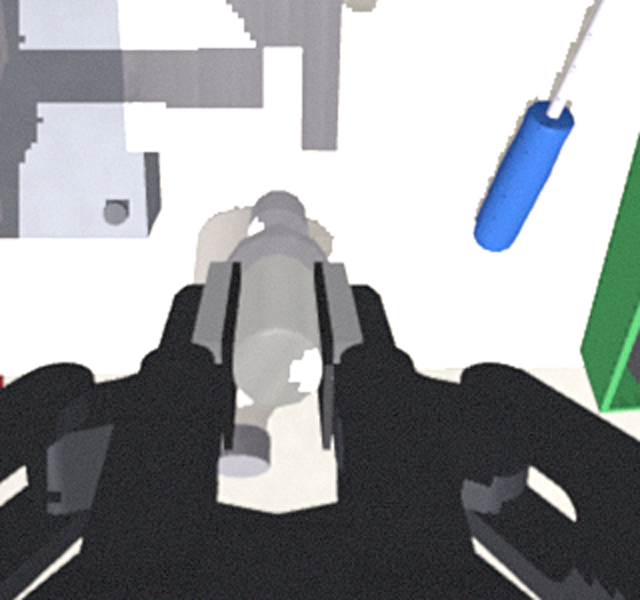

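Wrist crop: the wing's right tongue spans x=302–337 and ends at y=150. The held pin is centred at x≈278. I take a precise edge profile from the raw frame before going down.

Run:
```python
from h import *
T=wristT(); f=imaging.grab_frame("wrist").astype(int); print(incon())
for r in (180,190,195,200,210,215): print(r,f[r,302:354].sum(1).tolist())
for r in (255,300): print(r,f[r,290:350].sum(1).tolist())
```

```text
[44.6688076  99.32932217 87.60424409]
180 [330, 323, 332, 322, 320, 314, 328, 317, 328, 435, 591, 623, 623, 620, 616, 615, 615, 627, 630, 636, 633, 628, 631, 635, 638, 641, 637, 649, 606, 333, 294, 307, 325, 320, 321, 335, 320, 330, 330, 333, 332, 320, 312, 324, 309, 323, 312, 358, 509, 632, 637, 630]
190 [324, 332, 315, 325, 319, 318, 327, 315, 324, 444, 606, 649, 644, 644, 640, 637, 633, 629, 642, 646, 646, 645, 650, 644, 641, 647, 649, 637, 540, 319, 291, 319, 320, 329, 312, 317, 326, 336, 327, 329, 327, 330, 316, 324, 323, 314, 322, 441, 602, 632, 613, 620]
195 [332, 323, 323, 329, 321, 319, 318, 320, 316, 446, 606, 638, 631, 627, 627, 624, 622, 623, 623, 620, 631, 634, 632, 631, 636, 638, 646, 636, 549, 323, 306, 317, 328, 317, 320, 326, 333, 327, 334, 323, 323, 323, 312, 319, 327, 319, 319, 446, 600, 634, 632, 627]
200 [321, 317, 326, 324, 317, 319, 326, 307, 317, 434, 595, 627, 629, 630, 626, 631, 631, 636, 638, 639, 642, 633, 633, 639, 642, 643, 638, 609, 459, 314, 305, 309, 314, 319, 325, 319, 320, 321, 323, 329, 316, 309, 316, 318, 320, 312, 317, 495, 651, 637, 629, 628]
21
[... 428 characters left out ...]
324, 316, 324, 318, 310, 324, 331, 327, 321, 315, 309, 311, 309, 312, 406, 586, 663, 652, 632, 624]
255 [373, 381, 385, 368, 388, 392, 397, 391, 398, 396, 386, 384, 384, 387, 383, 354, 304, 294, 289, 285, 293, 291, 303, 302, 309, 314, 330, 317, 323, 319, 318, 316, 319, 313, 305, 286, 294, 281, 285, 288, 283, 271, 374, 558, 642, 646, 639, 638, 640, 640, 640, 639, 642, 638, 638, 634, 629, 630, 620, 624]
300 [283, 284, 275, 212, 80, 73, 63, 71, 85, 228, 356, 342, 336, 334, 344, 339, 341, 336, 340, 332, 343, 339, 336, 347, 348, 349, 343, 356, 347, 350, 352, 359, 350, 343, 348, 342, 344, 346, 336, 338, 335, 344, 342, 350, 353, 343, 353, 308, 147, 50, 59, 66, 77, 127, 237, 292, 275, 280, 281, 275]
```

```bash
python3 -m jog '{"grip":[5,5,5,5,5],"linear":[[0,0.08,0.7],[0,0,1.2],[0,0,1.2],[0,0,1.2],[0,0,0.7]],"delta_rot":[[0,0,-0.0016],[0,0,0],[0,0,0],[0,0,0],[0,0,0]]}' | tail -2
python3 -m jog '{"grip":[5,5,5,5,5],"linear":[[0,0,0],[0,0,0],[0,0,0],[0,0,0],[0,0,0]],"delta_rot":[[0,0,0],[0,0,0],[0,0,0],[0,0,0],[0,0,0]]}' | tail -2
python3 -c "
from h import *
print(incon()); goal(cpos((44,100.1,36.9)),Rcon())"
```

```text
contact_force: [-0.2, -0.0, -0.3]
grip_width: 0.19
contact_force: [0.4, 0.0, -1.2]
grip_width: 0.195
[ 45.97677031 100.34473406  38.28713513]
t6.77 rotvec [ 0.0008  0.0012 -0.0007] |deg 0.09 then shift cm [ 0.2  -0.02  0.14] F [ 0.4  0.  -1.2] g 0.195
```

```bash
python3 -m jog '{"grip":[5,5,5,5,5],"linear":[[0.2,-0.02,0.14],[0.4,0,0],[0.4,0,0],[0.4,0,0],[0.4,0,0]],"delta_rot":[[0,0,0],[0,0,0],[0,0,0],[0,0,0],[0,0,0]]}' | tail -2
python3 -m jog '{"grip":[5,5,5,5],"linear":[[0.4,0,0],[0.2,0,0],[0,0,0],[0,0,0]],"delta_rot":[[0,0,0],[0,0,0],[0,0,0],[0,0,0]]}' | tail -2
python3 -c "
from h import *
print(incon()); goal(cpos((0.4,100.1,36.9)),Rcon())"
```

```text
contact_force: [0.2, 0.8, -0.7]
grip_width: 0.188
contact_force: [-0.4, 0.0, -0.9]
grip_width: 0.189
[ 21.32640147 100.01818818  36.28020898]
t7.52 rotvec [ 0.0004  0.0002 -0.0005] |deg 0.04 then shift cm [ 2.09  0.01 -0.06] F [-0.4  0.  -0.9] g 0.189
```

```bash
python3 -m jog '{"grip":[5,5,5,5,5],"linear":[[0.4,0,0],[0.5,0,0],[0.5,0,0],[0.4,0,0],[0.1,0,0]],"delta_rot":[[0,0,0],[0,0,0],[0,0,0],[0,0,0],[0,0,0]]}' | tail -2
python3 -m jog '{"grip":[5,5,5],"linear":[[0,0,0],[0,0,0],[0,0,0]],"delta_rot":[[0,0,0],[0,0,0],[0,0,0]]}' | tail -2
python3 -c "
from h import *
print(incon()); goal(cpos((0.4,100.1,34.9)),Rcon())"
```

```text
contact_force: [1.2, -0.1, -1.6]
grip_width: 0.193
contact_force: [-0.4, 0.5, -1.1]
grip_width: 0.192
[  2.45129656 100.02076605  36.2543434 ]
t8.18 rotvec [ 0.0004  0.0001 -0.0006] |deg 0.04 then shift cm [0.21 0.01 0.14] F [-0.4  0.5 -1.1] g 0.192
```

```bash
python3 -m jog '{"grip":[5,5,5,5,5],"linear":[[0.1,0,0.05],[0.1,0,0.05],[0,0,0.05],[0,0,0],[0,0,0]],"delta_rot":[[0,0,0],[0,0,0],[0,0,0],[0,0,0],[0,0,0]]}' | tail -2
python3 -c "
from h import *
print(incon())"
python3 -m jog '{"grip":[50,50,50,50,50],"linear":[[0,0,0],[0,0,0],[0,0,0],[0,0,0],[0,0,0]],"delta_rot":[[0,0,0],[0,0,0],[0,0,0],[0,0,0],[0,0,0]]}' | tail -2
python3 - <<'E'
from h import *
print(incon()); goal(cpos((40,0,110)),Rcon())
T=wristT(); f=imaging.grab_frame("wrist"); 
f=np.clip(f.astype(float)*1.5,0,255).astype(np.uint8)[:,:,::-1].copy()
cv2.imwrite('pics/w4.png',f[150:480,100:540])
for n,p in dict(seat=con((0,100,0)),pintop=con((0,100,51))).items():
    print(n,np.round(proj("wrist",w_fix(p,FX),T),1)-[100,150])
E
```

```text
contact_force: [2.0, 0.4, 2.2]
grip_width: 0.189
[  1.31189949 100.11426275  35.00024272]
contact_force: [0.8, -0.4, -0.2]
grip_width: 0.499
[-1.89530031e-02  9.99358173e+01  3.45878082e+01]
t9.02 rotvec [ 0.0002 -0.0006 -0.0004] |deg 0.04 then shift cm [-4.   -9.99 -7.54] F [ 0.8 -0.4 -0.2] g 0.499
seat [222.3 130. ]
pintop [223.8 186.4]
```

View pics/w4.png

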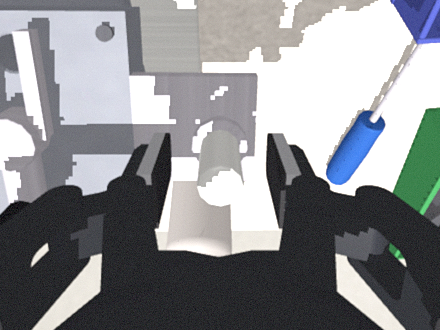

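Wrist crop: the pin stands released in the notch, upright, with its top at (220,187) against a predicted (224,186). Next I retract along the pin axis and go to the knob.

```bash
python3 -m jog '{"grip":[50,50,50,50,50],"linear":[[0,0,-1],[0,0,-2],[0,0,-2.5],[0,0,-1.6],[0,0,-0.4]],"delta_rot":[[0,0,0],[0,0,0],[0,0,0],[0,0,0],[0,0,0]]}' | tail -2
python3 -m jog '{"grip":[55,55,55,55,55],"linear":[[-0.5,-1.3,0],[-1,-2.6,0],[-1,-2.6,0],[-1,-2.2,0],[-0.5,-1.3,0]],"delta_rot":[[0,0,0],[0,0,0],[0,0,0],[0,0,0],[0,0,0]]}' | tail -2
python3 -m jog '{"grip":[55,55,55,55],"linear":[[0,0,0],[0,0,0],[0,0,0],[0,0,0]],"delta_rot":[[0,0,0],[0,0,0],[0,0,0],[0,0,0]]}' | tail -2
python3 -c "
from h import *
print(incon());goal(cpos((40,0,31)),Rcon())"
```

```text
contact_force: [0.1, -0.2, -0.4]
grip_width: 0.498
contact_force: [0.1, -0.7, -0.3]
grip_width: 0.553
contact_force: [-0.5, 0.7, 0.3]
grip_width: 0.551
[ 39.61438861   0.64030313 109.37659127]
t10.23 rotvec [ 0.0009 -0.0009  0.0004] |deg 0.07 then shift cm [-0.04 -0.06  7.84] F [-0.5  0.7  0.3] g 0.551
```

```bash
python3 -m jog '{"grip":[55,55,55,55,55],"linear":[[-0.04,-0.06,1],[0,0,2],[0,0,2],[0,0,1.8],[0,0,1]],"delta_rot":[[0,0,0],[0,0,0],[0,0,0],[0,0,0],[0,0,0]]}' | tail -2
python3 -m jog '{"grip":[55,55,55],"linear":[[0,0,0],[0,0,0],[0,0,0]],"delta_rot":[[0,0,0],[0,0,0],[0,0,0]]}' | tail -2
python3 -c "
from h import *
print(incon())"
python3 -m jog '{"grip":[8,8,8,8,8],"linear":[[0,0,0],[0,0,0],[0,0,0],[0,0,0],[0,0,0]],"delta_rot":[[0,0,0],[0,0,0],[0,0,0],[0,0,0],[0,0,0]]}' 60 | tail -2
python3 -c "
from h import *
print(incon());goal(cpos((40,0,31)),Rcon())"
```

```text
contact_force: [-0.2, -0.3, -0.2]
grip_width: 0.55
contact_force: [-0.1, 0.6, 0.1]
grip_width: 0.553
[41.19935039 -0.33675451 32.21444084]
contact_force: [-3.7, 5.6, 4.2]
grip_width: 0.191
[41.61458855  0.69696581 32.88729793]
t11.32 rotvec [ 0.0038  0.0018 -0.    ] |deg 0.24 then shift cm [ 0.16 -0.07  0.19] F [-3.7  5.6  4.2] g 0.191
```

```bash
python3 -m jog '{"grip":[5,5,5,5,5],"linear":[[0.136,1.035,0],[0.4,0.965,0],[0.636,0.828,0],[0,0,0],[0,0,0]],"delta_rot":[[0,0,0],[0,0,0],[0,0,0],[0,0,0],[0,0,0]]}' | tail -2
python3 -c "
from h import *
print(incon()); goal(cpos((28.28,28.28,31)),Rcon())"
python3 -m jog '{"grip":[5,5,5,5,5],"linear":[[0.828,0.636,0],[0.965,0.4,0],[1.035,0.136,0],[0,0,0],[0,0,0]],"delta_rot":[[0,0,0],[0,0,0],[0,0,0],[0,0,0],[0,0,0]]}' | tail -2
python3 -c "
from h import *
print(incon()); goal(cpos((0,40,31)),Rcon())"
```

```text
contact_force: [-3.4, 1.5, 7.4]
grip_width: 0.191
[29.67797284 29.63870371 32.73558653]
t11.73 rotvec [0.0028 0.0021 0.0007] |deg 0.2 then shift cm [ 0.14 -0.14  0.17] F [-3.4  1.5  7.4] g 0.191
contact_force: [-7.6, 2.5, 10.6]
grip_width: 0.194
[ 0.10533264 41.09407076 32.64473217]
t12.15 rotvec [0.0029 0.0006 0.0006] |deg 0.17 then shift cm [ 0.01 -0.11  0.16] F [-7.6  2.5 10.6] g 0.194
```

```bash
python3 -m jog '{"grip":[5,5,5,5,5],"linear":[[1.035,-0.136,-0.1],[0.965,-0.4,-0.05],[0.828,-0.636,0],[0.636,-0.828,0],[0.4,-0.965,0]],"delta_rot":[[0,0,0],[0,0,0],[0,0,0],[0,0,0],[0,0,0]]}' | tail -2
python3 -m jog '{"grip":[5,5,5,5,5],"linear":[[0.136,-1.035,0],[-0.136,-1.035,0],[-0.4,-0.965,0],[-0.636,-0.828,0],[-0.828,-0.636,0]],"delta_rot":[[0,0,0],[0,0,0],[0,0,0],[0,0,0],[0,0,0]]}' | tail -2
python3 -m jog '{"grip":[5,5,5,5,5],"linear":[[-0.965,-0.4,0],[-1.035,-0.136,0],[0,0,0],[0,0,0],[0,0,0]],"delta_rot":[[0,0,0],[0,0,0],[0,0,0],[0,0,0],[0,0,0]]}' | tail -2
python3 -c "
from h import *
print(incon()); goal(cpos((0,-40,31)),Rcon())"
```

```text
contact_force: [15.5, -0.6, -5.3]
grip_width: 0.192
contact_force: [6.9, 12.2, -3.6]
grip_width: 0.19
contact_force: [0.7, 5.4, -0.3]
grip_width: 0.189
[  0.14462955 -38.96238181  33.13380704]
t13.40 rotvec [ 0.0045 -0.0003  0.0001] |deg 0.26 then shift cm [ 0.01 -0.1   0.21] F [ 0.7  5.4 -0.3] g 0.189
```

```bash
python3 -m jog '{"grip":[5,5,5,5,5],"linear":[[-1.035,0.2,0],[-0.965,0.4,0],[-0.828,0.636,0],[-0.636,0.828,0],[-0.4,0.965,0]],"delta_rot":[[0,0,0],[0,0,0],[0,0,0],[0,0,0],[0,0,0]]}' | tail -2
python3 -m jog '{"grip":[5,5,5,5,5],"linear":[[-0.136,1.035,0],[0,0,0],[0,0,0],[0.136,1.035,0],[0.4,0.965,0]],"delta_rot":[[0,0,0],[0,0,0],[0,0,0],[0,0,0],[0,0,0]]}' | tail -2
python3 -m jog '{"grip":[5,5,5,5,5],"linear":[[0.636,0.828,0],[0.828,0.636,0],[0.965,0.4,0],[1.035,0.136,0],[0,0,0]],"delta_rot":[[0,0,0],[0,0,0],[0,0,0],[0,0,0],[0,0,0]]}' | tail -2
python3 -c "
from h import *
print(incon()); goal(cpos((0,41,33)),Rcon())"
```

```text
contact_force: [-0.4, -2.2, -0.8]
grip_width: 0.193
contact_force: [6.7, -0.9, -5.8]
grip_width: 0.189
contact_force: [-0.6, 4.4, -3.1]
grip_width: 0.19
[-2.25585176 40.8988041  32.87184565]
t14.65 rotvec [ 0.0023 -0.0033  0.0013] |deg 0.24 then shift cm [-0.23  0.01 -0.01] F [-0.6  4.4 -3.1] g 0.19
```

```bash
python3 -m jog '{"grip":[5,5,5,5,5],"linear":[[1.035,-0.136,0],[0.965,-0.4,0],[0.828,-0.636,0],[0.636,-0.828,0],[0.4,-0.965,0]],"delta_rot":[[0,0,0],[0,0,0],[0,0,0],[0,0,0],[0,0,0]]}' | tail -2
python3 -m jog '{"grip":[5,5,5,5,5],"linear":[[0.136,-1.035,0],[-0.136,-1.035,0],[-0.4,-0.965,0],[-0.636,-0.828,0],[-0.828,-0.636,0]],"delta_rot":[[0,0,0],[0,0,0],[0,0,0],[0,0,0],[0,0,0]]}' | tail -2
python3 -m jog '{"grip":[5,5,5,5,5],"linear":[[-0.965,-0.4,0],[-1.035,-0.136,0],[-1.035,0.136,0],[-0.965,0.4,0],[-0.828,0.636,0]],"delta_rot":[[0,0,0],[0,0,0],[0,0,0],[0,0,0],[0,0,0]]}' | tail -2
python3 -m jog '{"grip":[5,5,5,5,5],"linear":[[-0.636,0.828,0],[-0.4,0.965,0],[-0.136,1.035,0],[0,0,0],[0,0,0]],"delta_rot":[[0,0,0],[0,0,0],[0,0,0],[0,0,0],[0,0,0]]}' | tail -2
python3 -c "
from h import *
print(incon()); goal(cpos((40,1,33)),Rcon())"
```

```text
contact_force: [13.5, -0.4, -8.0]
grip_width: 0.189
contact_force: [9.6, 12.8, -6.2]
grip_width: 0.189
contact_force: [-4.0, 1.1, -0.6]
grip_width: 0.192
contact_force: [6.9, 1.6, -5.1]
grip_width: 0.188
[41.47382654  1.29883613 33.14239253]
t16.32 rotvec [0.0019 0.0015 0.0009] |deg 0.14 then shift cm [ 0.15 -0.03  0.01] F [ 6.9  1.6 -5.1] g 0.188
```

```bash
python3 -m jog '{"grip":[5,5,55,55,55],"linear":[[0,0.2,0.03],[0,0,0],[0,0,0],[0,0,0],[0,0,0]],"delta_rot":[[0,0,0],[0,0,0],[0,0,0],[0,0,0],[0,0,0]]}' | tail -2
python3 -m jog '{"grip":[55,55,55,55,55],"linear":[[0,0,-0.8],[0,0,-1.6],[0,0,-2.5],[0,0,-3],[0,0,-3]],"delta_rot":[[0,0,0],[0,0,0],[0,0,0],[0,0,0],[0,0,0]]}' | tail -2
python3 -m jog '{"grip":[75,75,75,75,75],"linear":[[1,0,-2],[2,0,-1],[2,0,0],[1,0,0],[0,0,0]],"delta_rot":[[0,0,0],[0,0,0],[0,0,0],[0,0,0],[0,0,0]]}' | tail -2
python3 - <<'E'
from h import *
print(incon())
T=wristT(); f=imaging.grab_frame("wrist"); np.save('T5.npy',T)
f=np.clip(f.astype(float)*1.5,0,255).astype(np.uint8)[:,:,::-1].copy()
cv2.imwrite('pics/w5.png',f)
for n,p in dict(knobtop=con((40,0,48)),pintop=con((0,100,51)),roof=(-40,-100,88),borem=con((-40,0,0))).items():
    print(n,np.round(proj("wrist",w_fix(p,FX),T),1))
E
```

```text
contact_force: [0.3, -0.1, 0.1]
grip_width: 0.548
contact_force: [-0.3, 0.4, 0.6]
grip_width: 0.545
contact_force: [0.2, 0.3, 0.2]
grip_width: 0.75
[-21.60014296   1.76031093 172.12058291]
knobtop [318.5 304.4]
pintop [448.  259.7]
roof [118.2 174.8]
borem [318.5 196.4]
```

View pics/w5.png

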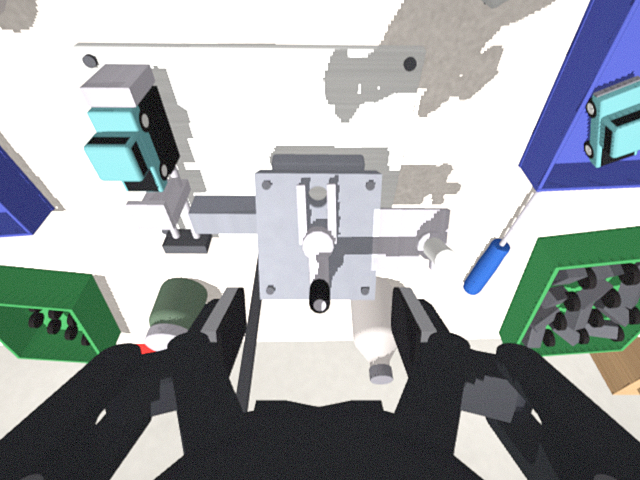

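The crank is back at its home angle after two turns, with the knob at (319,300), and the jaw lip is well off the truck. The parked pin near (435,245) looks slightly tilted, so I zoom in on it.

Run:
```python
from h import *
T=np.load('T5.npy'); f=imaging.grab_frame("wrist")[190:300,370:480,::-1]
s=imaging.grab_frame("side")[225:345,265:410,::-1]
a=cv2.resize(f,(440,440),interpolation=cv2.INTER_CUBIC); b=cv2.resize(s,None,fx=2.4,fy=2.4,interpolation=cv2.INTER_CUBIC)
h=np.zeros((440,800,3),np.uint8); h[:,:440]=a; h[:b.shape[0],445:445+b.shape[1]]=np.clip(b*1.4,0,255)[:,:355]
cv2.imwrite('pics/c6.png',h)
for n,p in dict(seat=con((0,100,0)),pintop=con((0,100,51)),collar=con((0,100,17)),w2=con((29,118,0)),w1=con((-29,118,0))).items():
    print(n,np.round((proj("wrist",w_fix(p,FX),T)-[370,190])*4,1),np.round((proj("side",w_fix(p,FX))-[265,225])*2.4+[445,0],1))
```

```text
seat [231.8 199.4] [566.7 180.7]
pintop [312.2 278.7] [600.3 135.6]
collar [255.7 223. ] [577.7 165.9]
w2 [297.3 317.5] [528.3 177.3]
w1 [324.7  75. ] [596.7 214.2]
```

View pics/c6.png

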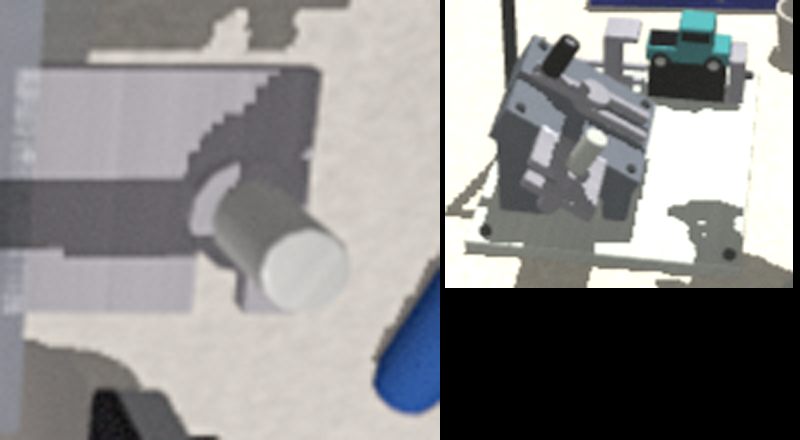

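Crop: the pin top is at (303,270) against a predicted (312,279). The wing corner shows the same camera offset, so the pin stands square and seated. The jaw is open in the side view. Next I locate the cab.

Run:
```python
from h import *
T=np.load('T5.npy')
def fix(P): return Rfix().T@(P-np.array([FX[0],FX[1],0]))
f=cv2.imread('pics/w5.png'); hsv=cv2.cvtColor(f,cv2.COLOR_BGR2HSV)
m=cv2.inRange(hsv,(80,80,210),(100,255,255)); m[:, 300:]=0; m[220:]=0
n,l,st,ce=cv2.connectedComponentsWithStats(m)
for i in range(1,n):
    if st[i,4]>100: print(st[i],ce[i],fix(ray("wrist",ce[i]+1.7,88,T)))
print("eye roof corners",[np.round(fix(ray("wrist",np.array(u)+1.7,88,T)),1) for u in ((88,148),(132,138),(142,172),(98,181))])
s=cv2.imread('pics/scene0.png'); hs=cv2.cvtColor(s,cv2.COLOR_BGR2HSV)
m=cv2.inRange(hs,(80,80,100),(100,255,255)); n,l,st,ce=cv2.connectedComponentsWithStats(m)
for i in range(1,n):
    if st[i,4]>30: print("scene",st[i],ce[i],fix(ray("scene",ce[i],88)))
goal(w_fix((-50,-100,160),FX),Rdown())
```

```text
[ 88 112  49  20 805] [112.21118012 121.01242236] [-83.66297731 -84.5469894   88.        ]
[  84  147   57   44 1375] [112.53309091 163.22254545] [-49.13808346 -99.12681819  88.        ]
eye roof corners [array([ -62.4, -111.3,   88. ]), array([-70.6, -76.1,  88. ]), array([-41. , -79.9,  88. ]), array([ -32.3, -117.8,   88. ])]
scene [312 187  20  14 159] [321.41509434 193.71698113] [-48.28201967 -98.72740677  88.        ]
scene [526 281  19  17 201] [535.12935323 289.1840796 ] [-116.40250737  342.69322054   88.        ]
scene [490 309  20  17 253] [500.45059289 317.69565217] [-25.8011911  322.31487063  88.        ]
t17.72 rotvec [ 0.0006  0.5246 -0.0006] |deg 30.05 then shift cm [ -2.2  -15.71   7.17] F [-0.1  0.3 -0.3] g 0.75
```

```bash
python3 -m jog '{"grip":[75,75,75,75,75],"linear":[[0,-1.6,0],[0,-1.6,0],[0,-1.6,0],[0,-1.6,0],[0,-1.6,0]],"delta_rot":[[0,0.105,0],[0,0.105,0],[0,0.105,0],[0,0.105,0],[0,0.105,0]]}' | tail -2
python3 -m jog '{"grip":[75,75,75,75,75],"linear":[[0,-2.5,0],[0,-2.7,0],[0,-1.7,0],[0,-0.8,0],[-2.2,0,3]],"delta_rot":[[0,0,0],[0,0,0],[0,0,0],[0,0,0],[0,0,0]]}' | tail -2
python3 -m jog '{"grip":[75,75,75,75,75],"linear":[[0,0,3],[0,0,1],[0,0,0],[0,0,0],[0,0,0]],"delta_rot":[[0,0,0],[0,0,0],[0,0,0],[0,0,0],[0,0,0]]}' | tail -2
python3 - <<'E'
from h import *
T=wristT(); f=imaging.grab_frame("wrist"); f=np.ascontiguousarray(f[:,:,::-1])
cv2.imwrite('pics/w7.png',f); goal(w_fix((-50,-100,75),FX),Rdown())
hsv=cv2.cvtColor(f,cv2.COLOR_BGR2HSV); m=cv2.inRange(hsv,(80,80,90),(100,255,255)); n,l,st,ce=cv2.connectedComponentsWithStats(m)
for i in range(1,n):
    if st[i,4]>100: print(st[i],ce[i],Rfix().T@(ray("wrist",ce[i],88,T)-np.array([FX[0],FX[1],0])))
E
```

```text
contact_force: [0.5, -0.0, 0.8]
grip_width: 0.747
contact_force: [0.9, -1.0, 0.6]
grip_width: 0.747
contact_force: [-0.1, -0.8, 0.0]
grip_width: 0.75
t19.02 rotvec [0.0001 0.0014 0.0001] |deg 0.08 then shift cm [ 0.   -0.01  8.8 ] F [ 0.5 -0.1  0.7] g 0.748
[ 295  198   53  104 2536] [323.16955836 245.33675079] [-55.66486077 -98.83823097  88.        ]
```

View pics/w7.png

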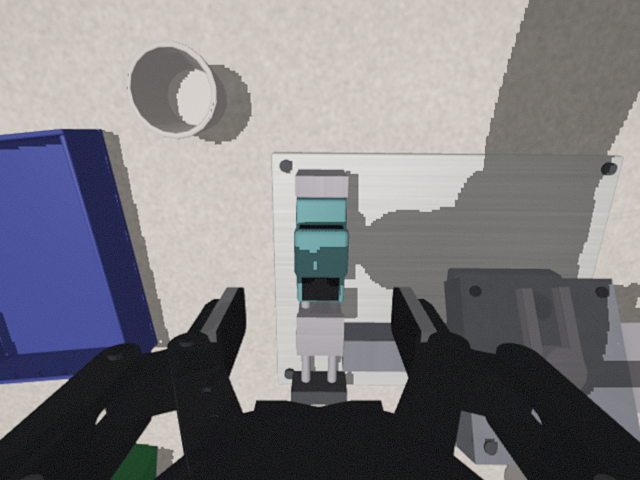

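Wrist view: the cab roof spans columns 294–349 and rows 229–276, which puts it at about fixture (-50,-99). It sits between the fingers and the lip is clear. Down and grip.

```bash
python3 -m jog '{"grip":[75,75,75,75,75],"linear":[[0,0.1,1.5],[0,0,2.5],[0,0,2.5],[0,0,1.6],[0,0,0.6]],"delta_rot":[[0,0,0],[0,0,0],[0,0,0],[0,0,0],[0,0,0]]}' | tail -2
python3 -m jog '{"grip":[75,75,75,30,30],"linear":[[0,0,0],[0,0,0],[0,0,0],[0,0,0],[0,0,0]],"delta_rot":[[0,0,0],[0,0,0],[0,0,0],[0,0,0],[0,0,0]]}' 30| tail -2
python3 -m jog '{"grip":[25,25,25,25],"linear":[[0,0,0],[0,0,0],[0,0,0],[0,0,0]],"delta_rot":[[0,0,0],[0,0,0],[0,0,0],[0,0,0]]}' | tail -2
python3 -c "
from h import *
goal(w_fix((-50,-100,75),FX),Rdown())"
```

```text
contact_force: [-0.2, 0.1, 0.0]
grip_width: 0.751
contact_force: [-0.2, -0.2, 0.1]
grip_width: 0.478
contact_force: [-1.0, -0.8, 6.0]
grip_width: 0.394
t20.18 rotvec [ 0.      0.0003 -0.0005] |deg 0.03 then shift cm [-0.03 -0.08  0.01] F [-1.  -0.8  6. ] g 0.394
```

```bash
python3 -m jog '{"grip":[20,20,20,20,20],"linear":[[0,0,-1],[0,0,-2],[0,0,-2.5],[0,0,-2.5],[0,0,-1.5]],"delta_rot":[[0,0,0],[0,0,0],[0,0,0],[0,0,0],[0,0,0]]}' | tail -2
python3 -m jog '{"grip":[20,20,20],"linear":[[0,0,-0.5],[0,0,0],[0,0,0]],"delta_rot":[[0,0,0],[0,0,0],[0,0,0]]}' | tail -2
python3 - <<'E'
from h import *
o=monitor.get_obs(); print(o["ee_pos"]); goal((506,-320,o["ee_pos"][2]),Rdown())
f=np.ascontiguousarray(imaging.grab_frame("scene")[:,:,::-1]); hs=cv2.cvtColor(f,cv2.COLOR_BGR2HSV)
m=cv2.inRange(cv2.cvtColor(cv2.imread('pics/scene0.png'),cv2.COLOR_BGR2HSV),(110,120,40),(130,255,255)); m[:,300:]=0;m[:110]=0;m[230:]=0
c=max(cv2.findContours(m,0,1)[0],key=cv2.contourArea); print("tray hull",cv2.approxPolyDP(c,6,True).reshape(-1,2).tolist())
m=cv2.inRange(hs,(80,80,100),(100,255,255)); n,l,st,ce=cv2.connectedComponentsWithStats(m)
for i in range(1,n):
    if st[i,4]>30: print("scene",st[i],ce[i],ray("scene",ce[i],o["ee_pos"][2]+13))
E
```

```text
contact_force: [-0.1, -0.6, -1.1]
grip_width: 0.39
contact_force: [0.4, -0.2, -1.5]
grip_width: 0.391
[477.97548716 -92.18935589 173.47695145]
t20.85 rotvec [ 0.0008 -0.0022 -0.0004] |deg 0.13 then shift cm [ -3.44 -22.69   0.  ] F [ 0.4 -0.2 -1.5] g 0.391
tray hull [[231, 124], [173, 176], [227, 217], [224, 208], [256, 175], [262, 183], [256, 175], [281, 150]]
scene [526 281  20  17 221] [535.05882353 289.07239819] [496.87961618 353.7592446  186.47695145]
scene [490 309  21  18 276] [500.30434783 317.84057971] [577.48406959 333.49551079 186.47695145]
```

```bash
python3 -m jog '{"grip":[20,20,20,20,20],"linear":[[-0.2,-1.3,0],[-0.4,-2.6,0],[-0.5,-3.2,0],[-0.5,-3.4,0],[-0.5,-3.4,0]],"delta_rot":[[0,0,0],[0,0,0],[0,0,0],[0,0,0],[0,0,0]]}' | tail -2
python3 -m jog '{"grip":[20,20,20,20,20],"linear":[[-0.5,-3.2,0],[-0.4,-2.8,0],[-0.3,-1.8,0],[-0.1,-1,0],[0,0,0]],"delta_rot":[[0,0,0],[0,0,0],[0,0,0],[0,0,0],[0,0,0]]}' | tail -2
python3 -m jog '{"grip":[20,20,20,20],"linear":[[0,0,1.5],[0,0,2],[0,0,0.5],[0,0,0]],"delta_rot":[[0,0,0],[0,0,0],[0,0,0],[0,0,0]]}' | tail -2
python3 - <<'E'
from h import *
o=monitor.get_obs(); goal((506,-320,37),Rdown()); 
f=imaging.grab_frame("wrist")[:,:,::-1]; cv2.imwrite('pics/w8.png',np.clip(f.astype(float)*1.3,0,255).astype(np.uint8))
T=wristT(); print([np.round(proj("wrist",(515+a,-320+b,45),T)) for a,b in ((-100,75),(-100,-75),(100,75),(100,-75))])
E
```

```text
contact_force: [0.1, 0.6, -0.3]
grip_width: 0.389
contact_force: [0.6, 0.7, -0.9]
grip_width: 0.396
contact_force: [-0.4, -0.5, -0.4]
grip_width: 0.395
t22.07 rotvec [ 0.0032 -0.0053  0.0009] |deg 0.36 then shift cm [-0.15 -0.18  9.48] F [-0.4 -0.5 -0.4] g 0.395
[array([443.,  98.]), array([188., 106.]), array([423., 383.]), array([224., 388.])]
```

View pics/w8.png

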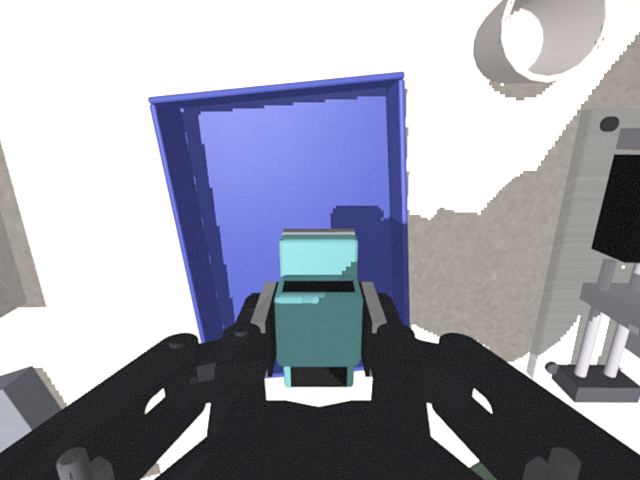

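Wrist view: the truck is held level over the tray. The near rim corners are at (404,74) and (150,99), so the tray lies farther right than I estimated. Recomputing its pose.

Run:
```python
from h import *
T=wristT(); a,b=[ray("wrist",u,45,T)[:2] for u in ((404,74),(150,99))]; print(a,b,np.linalg.norm(a-b))
d=(a-b)/np.linalg.norm(a-b); n=np.array([d[1],-d[0]]); c=(a+b)/2+100*n*np.sign(n[0]); print("centre",c,"yaw",np.degrees(np.arctan2(n[1],n[0])))
print("scene corners", [np.round(ray("scene",u,45)) for u in ((231,124),(173,176),(227,209),(284,155))])
goal((c[0]-10,c[1],100),Rdown())
```

```text
[ 401.21114188 -268.28660757] [ 410.71307784 -416.86413902] 148.88105869202727
centre [ 505.75823755 -336.19314036] yaw 3.659237171512892
scene corners [array([ 412., -412.,   45.]), array([ 608., -401.,   45.]), array([ 604., -245.,   45.]), array([ 413., -250.,   45.])]
t22.12 rotvec [ 0.002  -0.0034  0.0008] |deg 0.23 then shift cm [ 0.9  -1.78  3.33] F [ 0.6 -0.2 -1.5] g 0.392
```

```bash
python3 -m jog '{"grip":[20,20,20,20,20],"linear":[[0.4,-0.7,0.5],[0.5,-0.7,1.5],[0,0,2],[0,0,2],[0,0,1.5]],"delta_rot":[[0.002,-0.003,0],[0,0,0],[0,0,0],[0,0,0],[0,0,0]]}' | tail -2
python3 -m jog '{"grip":[20,20,20,20,20],"linear":[[0,0,0.8],[0,0,0],[0,0,0],[0,0,0],[0,0,0]],"delta_rot":[[0,0,0],[0,0,0],[0,0,0],[0,0,0],[0,0,0]]}' | tail -2
python3 -c "
from h import *
goal((497,-332,37),Rdown())"
```

```text
contact_force: [-0.2, -0.2, -1.4]
grip_width: 0.391
contact_force: [-0.1, -0.3, -0.1]
grip_width: 0.393
t22.95 rotvec [-0.0027  0.0036 -0.0003] |deg 0.26 then shift cm [0.04 0.25 1.54] F [-0.1 -0.3 -0.1] g 0.393
```

```bash
python3 -m jog '{"grip":[20,20,20,20,20],"linear":[[0,0.1,0.6],[0,0,0.4],[0,0,0.3],[0,0,0],[0,0,0]],"delta_rot":[[-0.003,0.003,0],[0,0,0],[0,0,0],[0,0,0],[0,0,0]]}' | tail -2
python3 -c "
from h import *
goal((497,-332,37),Rdown())"
python3 -m jog '{"grip":[20,20,20,20,20],"linear":[[0,0,0.1],[0,0,0.1],[0,0,0],[0,0,0],[0,0,0]],"delta_rot":[[0,0,0],[0,0,0],[0,0,0],[0,0,0],[0,0,0]]}' | tail -2
python3 -c "
from h import *
goal((497,-332,37),Rdown())"
```

```text
contact_force: [0.4, 0.1, -1.4]
grip_width: 0.396
t23.37 rotvec [ 0.0018 -0.0018 -0.0003] |deg 0.15 then shift cm [-0.05  0.09  0.06] F [ 0.4  0.1 -1.4] g 0.396
contact_force: [-3.5, 2.0, 7.1]
grip_width: 0.392
t23.78 rotvec [ 0.0012 -0.0007 -0.0003] |deg 0.08 then shift cm [-0.03  0.1   0.01] F [-3.5  2.   7.1] g 0.392
```

Wheels are on the floor (about 7 N up, at the expected height). Release and retreat.

```bash
python3 -m jog '{"grip":[60,60,60,60,60],"linear":[[0,0,0],[0,0,0],[0,0,0],[0,0,0],[0,0,0]],"delta_rot":[[0,0,0],[0,0,0],[0,0,0],[0,0,0],[0,0,0]]}' | tail -2
python3 -m jog '{"grip":[60,60,60,60,60],"linear":[[0,0,-1],[0,0,-2.5],[0,0,-3.5],[0,0,-3.5],[0,0,-3.5]],"delta_rot":[[0,0,0],[0,0,0],[0,0,0],[0,0,0],[0,0,0]]}' | tail -2
python3 -m jog '{"grip":[60,60,60,60,60],"linear":[[2,0,-3],[2,0,-2],[2,0,0],[0,0,0],[0,0,0]],"delta_rot":[[0,0,0],[0,0,0],[0,0,0],[0,0,0],[0,0,0]]}' | tail -2
python3 - <<'E'
from h import *
T=wristT(); f=imaging.grab_frame("wrist")[:,:,::-1]; s=imaging.grab_frame("side")[150:345,225:425,::-1]
h=np.zeros((480,800,3),np.uint8); a=cv2.resize(np.ascontiguousarray(f),(430,322)); b=cv2.resize(np.ascontiguousarray(s),(369,360),interpolation=cv2.INTER_CUBIC)
h[:322,:430]=a; h[:360,431:]=b; cv2.imwrite('pics/end.png',np.clip(h[:360].astype(float)*1.4,0,255).astype(np.uint8)); print(monitor.get_obs()["clock"],monitor.get_obs()["contact_force"])
E
```

```text
contact_force: [-0.0, -0.4, -0.2]
grip_width: 0.601
contact_force: [0.8, -0.8, -0.3]
grip_width: 0.603
contact_force: [0.6, 0.0, -1.0]
grip_width: 0.602
25.1333 [ 0.13723439  0.05222023 -0.75648306]
```

View pics/end.png

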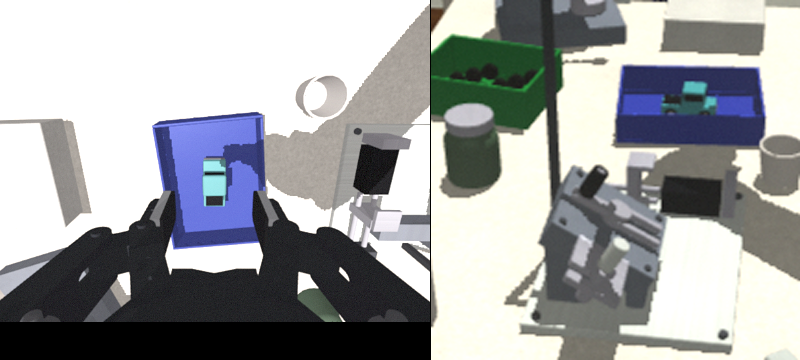

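The truck stands on its wheels near the middle of the empty tray at (215,180). The pin is still parked at side-crop (612,255), the nest is empty, the jaw is open and the arm is clear. Handing in.

```bash
python3 -c "
from cell import order; print(order.job_done())"
```

```text
the job is handed in; nothing more can be done
None
```

The job is handed in at about 25 s of the 70 s allowed. No verdict was reported, so what follows rests on my own checks.

- **Pin:** I drew it straight out of the bore, slid it down the side notch to the closed end and released it. A close-up showed it standing square and seated, and the last side view shows it still parked. Its position came from camera estimates good to about 2 mm.
- **Crank and jaw:** I wound the knob two full turns anticlockwise, and it ended back at its start angle plus about 3°. I inferred the turns from the tool's path, since the joint is not read out. The jaw lip is visibly clear of the nest, but I did not measure its travel.
- **Truck:** I lifted it by the cab and lowered it into the empty tray until the floor pushed back with about 7 N, then released it. It stands on its wheels near the tray's middle.
- **Disagreements:** My first tray estimate was about 15 mm off from the closer wrist view, and I corrected it before lowering. The two views still differed by about 9 mm, so I aimed between them, well inside the tolerance. During the winding, forces reached about 16 N from small misfits in my jig pose.
- **Other things:** The gripper touches nothing (contact force under 1 N). I saw nothing out of place in the views I took, but I did not re-measure the other objects after the job.
- **Pictures:** I viewed 12, two past the budget of 10.

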